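# Park the screw press: wind to the stop, back off a quarter turn

### The job

Park the small screw press: turn its handwheel clockwise, seen from above, until it comes up firmly against its stop, then back it off a quarter turn so that the thread cannot seize, and let go. Leave the other things on the table where they stand.

Things in the scene. Friction and masses are not known exactly. Their poses are not given: they have to be found in the camera images.
- press: Small bench screw press, bolted down: grey base plate 100x150x14 mm, two steel columns, a crosshead 132 mm wide at 114 to 140 mm (column ends to 152 mm) and a handwheel above it. Origin: middle of the base plate's underside, below the wheel's axis; z up, y along the line through the columns. The wheel's downward travel ends at a solid stop inside, which cannot be seen, only felt.
- wheel: Horizontal handwheel on the press, turning about the vertical: origin on the axis at mid-height of the rim, 176 mm above the table; x points to the crank handle. Rim: bar 11 mm thick on a circle of 55 mm radius; three spokes; hub to 191 mm. Turns with 0.12 N m (2 N at the handle) and stays where left. The stop comes 1 to 2 turns clockwise from the start, each time elsewhere on the turn.
- crank (a point): Middle of the wheel's upright black crank handle, 206 mm above the table, 55 mm from the wheel's axis. The handle is a freely spinning round grip, 14 mm across at the foot, 20 mm at its widest, from 185 to 223 mm above the table; it may be pushed from any side or pinched.
- ram_pad (a point): Middle of the round steel pad, 52 mm across, at the foot of the press's spindle between the columns. It goes straight down as the wheel turns clockwise (seen from above), up the other way: 5 mm a turn, so 1.25 mm for a quarter turn.
- marble_grey: Bystander: grey-white lump of rock, 45x58x42 mm; origin at the centre of its underside.
- bottle_acid: Bystander: white dropper bottle, 25 mm across, 66 mm high, standing; origin at the centre of its underside.
- magnet: Bystander: round magnet in a white cup, 38 mm across, 13 mm high; origin at the centre of its underside.
- bar_1: Bystander: white plastic bar, 16x86x10 mm, lying; origin at the centre of its underside.
- gabbro_dark: Bystander: dark lump of rock, 52x74x47 mm; origin at the centre of its underside.
- bottle_red: Bystander: white dropper bottle with a red cap, 28 mm across, 71 mm high, standing; origin at the centre of its underside.
- cell_1: Bystander: black battery, 14 mm across, 51 mm high, standing; origin at the centre of its underside.

How it is judged (in metres and radians):
On the way:
1. the wheel is wound clockwise against its stop (within about 11 degrees) (z of ram_pad in the frame of press below 0.06015 m), for 0.1 s.
At the end, for the whole second after the job is handed in: The wheel stands still, a quarter turn (90 degrees, give or take 36) back from its stop (z of ram_pad in the frame of press between 0.06075 and 0.06175 m and angular speed of wheel below 0.05 rad/s); the robot touches nothing.
It fails at once if a bystander is moved by more than 2 cm or knocked over (distance of any of marble_grey, bottle_acid, magnet, bar_1, gabbro_dark, bottle_red, cell_1 from where it was at the start of the episode above 0.02 m or angle between any of bottle_acid, bottle_red, cell_1's own z axis and vertical above 0.5 rad).
It also fails if it takes over 70 s, if anything falls off the work surface, if the arm or the gripper's body presses on something with over 40 N, if the wrist force passes 120 N, or if a joint passes its speed limit or range.

### The arm

A 6-joint arm with a two-finger parallel gripper is mounted at the origin on a cart in front of the work surface, level with it; the furniture and walls round the work are solid. World frame = base frame: x ahead of the robot, y to its left, z up, the work surface at z = 0. Lengths are in m, angles in degrees, forces in N, time in s.
With the tool pointing down it reaches from about 0.35 to 0.925 m from the base axis. Payload 6.4 kg.
Tool frame: the origin (TCP) lies on the centre line of the jaws, within the pads' length; the fingertips stand robot.tcp_to_tips ahead of it and the grasp point (between the pads) lies 3 mm ahead of it (robot.tcp_to_tips is the distance from the TCP to the fingertips, in m); z points along the fingers, y is the direction in which the jaws open and shut (so a half turn about z gives the same grasp; the last joint's range is limited). The gripper opens to 94 mm and grips with 3 to 60 N. Pads are 16 mm wide; open, the fingers measure 119 mm over their backs; the gripper's body (75 mm by 177 mm) begins 78 mm behind the grasp point.
Start: joints at [-86.408, 14.043, 89.255, -0, 76.702, -9.975], TCP at [0.152, -0.632, 0.227] pointing down, gripper open.
Joint ranges: [-179.41, 179.41], [-58.25, 129.5], [7.25, 145.43], [-54.29, 234.29], [11.92, 165.04], [-157.13, 157.13]. Speed limits (degrees/s): [147.25, 147.25, 180, 180, 180, 180].

### API

Orientations are given as [roll, pitch, yaw] about the fixed x, y, z axes, in that order (R = Rz(yaw) Ry(pitch) Rx(roll)).
In Python, from rig import robot gives the robot as it stands. The module is installed in compiled form; this text tells all that it offers.
- The arm moves only by the tool drive_tool, never from a script. Its argument "rows" is a list of rows, each a list of 3 entries, a list of its own where there are three numbers: the shift along the tool's x, y, z in m, then the turn about the tool's z in rad, then the finger opening in m, from 0 to 0.094. In form: [[[x, y, z], roll, hand], ...]. A call has 1 to 8 rows; each row shifts and turns the commanded pose from where the row before left it, along the tool's axes as they then stand; what a row does not reach is not made up. A row lasts 1/10 s, in which the tool goes at most 50 mm and 8.59 degrees, less where a joint would pass 70% of its speed; a pose out of reach is approached as far as the arm can. A call is refused whole if a number of a shift passes 0.05 or a number of a turn 0.15, either way. A call with a gripper value outside its range is refused whole. The fingers move at their own pace and stop on an object; "squeeze" is the grip in N (left out, the last holds). Time passes only in rows, so rows that do not move let the fingers close. It gives the time, the measured TCP pose, the force and the opening at its end, in the units of the state.
- robot.observe(): the state, without advancing time (a new reading comes with each control period).
- robot.capture(name): name is "side" or "top" or "wrist"; returns a dict with "image" (400x640x3 uint8, red, green, blue), "fov_y" (degrees; the focal length in pixels is half the picture's height over the tangent of half this angle, whatever the lens; pixels are square), "cx", "cy" (the principal point, pixels), "R" (3x3) and "t" (3): a world point X has camera coordinates R X + t; the wrist camera has in their place "tool_from_camera" (4x4, takes a point from camera to tool coordinates, whose origin is the TCP and whose axes are the flange's). Camera axes: x right, y down, z forward; pixel columns grow to the right and rows downward; lengths in m; the calibration is good to about 2 mm. A picture is of the moment at which its call begins: read the wrist's pose just before it. There is no depth.
- robot.hand_in(): hands the job in, once; it reports no verdict.
The state is a dict: "clock": time; "qpos": joint angles; "qd": joint speeds; "effort": joint torques, N m; "tcp_pos": TCP position; "ee_rot": TCP orientation; "force": force on the tool from outside, world axes, zero at the start; "torque": the same for the moment, N m; "gripper_width": finger opening in m.
Only numpy, scipy, OpenCV 4.12 (cv2) and the standard library are available. Lean on these libraries where they do the work, as an engineer would, in place of code of your own. Each camera call takes 0.05 s, during which the arm holds its last target. There are 200 camera calls.

## Working session

There is one attempt and no reset: what is moved stays moved. The work goes in short steps, Python scripts to look and compute and a tool call to move; the robot and the scene stay as the last step left them, time stands still between calls to the robot, and variables do not carry over. Pictures are saved under pics/ and viewed, about 8 in all and at most 12, crops included, and the job is handed in when it is done.

Besides the shell and the picture viewer there is one more tool, called as name([rows], argument=value, ...), one row to a line, values as JSON. drive_tool: Moves the arm, as the interface text tells. Its arguments: {"type":"object","properties":{"rows":{"type":"array"},"squeeze":{"type":"number"}},"required":["rows"]}

```bash
mkdir -p pics; python3 - <<'E'
from rig import robot
import cv2,pickle
print(robot.observe(), robot.tcp_to_tips)
d={}
for n in("side","top"):
    c=robot.capture(n); d[n]=c; cv2.imwrite(f"pics/{n}0.png",c["image"][:,:,::-1])
    print(n,c["fov_y"],c["cx"],c["cy"],c["R"],c["t"])
pickle.dump(d,open("c.pkl","wb"))
E
```

```text
{'clock': 0.0, 'qpos': array([-8.64077795e+01,  1.40840926e+01,  8.93239230e+01,  8.65900247e-04,
        7.67021534e+01, -9.97587559e+00]), 'qd': array([ 0.01100698, -0.01783115,  0.00689287, -0.0128873 ,  0.03694024,
        0.02378777]), 'effort': array([-2.11552306e-04, -4.15833771e+01, -3.14603269e+01,  6.84268749e-02,
        3.32803954e-02, -1.41909291e-04]), 'tcp_pos': array([ 0.15245708, -0.63129428,  0.2263549 ]), 'ee_rot': array([-1.79891643e+02, -1.99145255e-02,  1.35678773e+01]), 'force': array([-0.22879201, -0.57644349,  0.56628832]), 'torque': array([ 0.02075702,  0.02117576, -0.06095353]), 'gripper_width': 0.09382025115137978} 0.022
side 55.27151732952249 309.26749303127366 198.22955622668084 [[ 0.9308357  -0.365004   -0.01780377]
 [-0.17601403 -0.40511126 -0.89716438]
 [ 0.32025608  0.83824635 -0.44133785]] [-0.53394076  0.19583611  0.82539561]
top 56.16567855394666 318.25314431810193 201.04554440047096 [[-0.01555361 -0.99983062  0.00983999]
 [-0.98319685  0.01350319 -0.18204838]
 [ 0.18188468 -0.01250616 -0.98324034]] [-0.02610057  0.54617932  0.98287015]
```

View pics/side0.png

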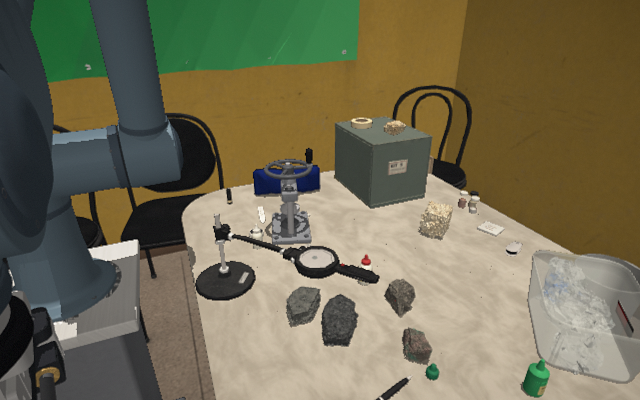

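View pics/top0.png

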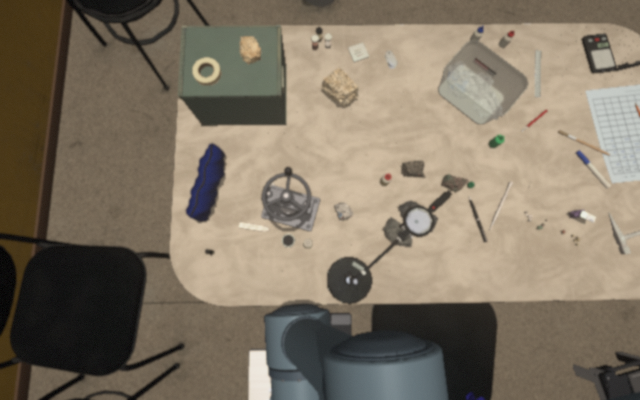

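The side view shows the press at about (290,205) with the handle at (309,156). In the top view the wheel is at about (287,200) and the handle at (288,172). I'll enlarge these.

```bash
python3 - <<'E'
import cv2,pickle,numpy as np
d=pickle.load(open("c.pkl","rb"))
a=cv2.resize(d["top"]["image"][150:270,230:350,::-1],None,fx=5,fy=5,interpolation=2)[:, :400+200]
b=cv2.resize(d["side"]["image"][135:255,240:340,::-1],None,fx=5,fy=5,interpolation=2)[:,:]
cv2.imwrite("pics/crop.png",cv2.resize(np.hstack([a,b]),None,fx=.72,fy=.72))
E
cat > h.py <<'E'
import numpy as np
def ray(c,u,v,z):
    f=200/np.tan(np.radians(c["fov_y"]/2)); R=np.array(c["R"]);t=np.array(c["t"])
    d=R.T@np.array([(u-c["cx"])/f,(v-c["cy"])/f,1]);o=-R.T@t
    return o+d*(z-o[2])/d[2]
def proj(c,X):
    f=200/np.tan(np.radians(c["fov_y"]/2)); p=np.array(c["R"])@X+np.array(c["t"])
    return c["cx"]+f*p[0]/p[2],c["cy"]+f*p[1]/p[2]
E
```

```text
(no output)
```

View pics/crop.png

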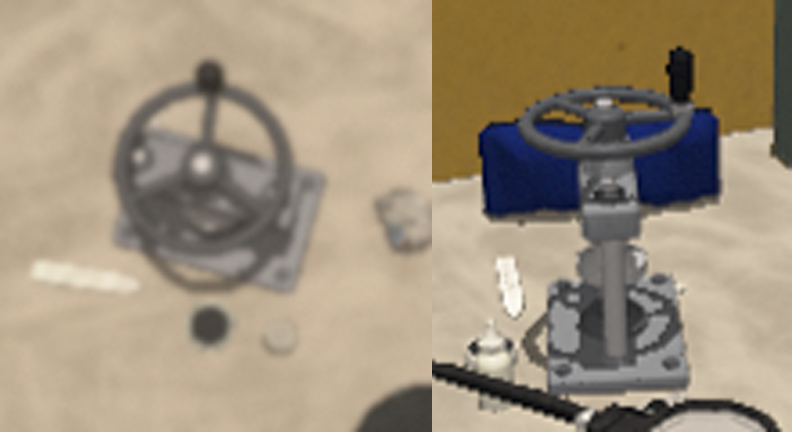

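```bash
python3 - <<'E'
from h import *;import pickle
d=pickle.load(open("c.pkl","rb"));T,S=d["top"],d["side"]
print(ray(T,286.3,195.8,.176),ray(T,286.1,195,.191),ray(T,288.1,170.8,.215))
print(ray(S,288.3,169.4,.176),ray(S,309.2,155.8,.206))
for u,v,n in[(258,240.5,'dark bottle'),(277.5,242.5,'white'),(343,211,'rock')]: pass
print("press axes pts",ray(T,230+128/3.6,150+132/3.6,.127),ray(T,230+320/3.6,150+175/3.6,.014),ray(T,230+285/3.6,150+290/3.6,.014))
print(ray(T,288,240.5,.05),ray(T,308,243.5,.013),ray(T,343,211,.03),ray(T,253,226,.01),ray(T,206,160,.08),ray(T,208,212,.05))
E
```

```text
[0.53644541 0.0445986  0.176     ] [0.53538284 0.04396545 0.191     ] [0.58827615 0.03750109 0.215     ]
[0.53581007 0.0380548  0.176     ] [0.58967722 0.03137517 0.206     ]
press axes pts [0.5708674  0.10133098 0.127     ] [ 0.55949713 -0.03648821  0.014     ] [ 0.46838732 -0.00768951  0.014     ]
[0.43850116 0.04932663 0.05      ] [ 0.43223825 -0.00400893  0.013     ] [ 0.52020003 -0.10318763  0.03      ] [0.4840148  0.15088261 0.01      ] [0.65807057 0.2701159  0.08      ] [0.5194712  0.26780066 0.05      ]
```

Wheel axis is at about (0.536, 0.042) and the handle at about (0.589, 0.034). I'll move above the handle.

drive_tool([
  [[0.03,-0.028,-0.015],0,0.094],
  [[0.03,-0.028,-0.015],0,0.094],
  [[0.03,-0.028,-0.015],0,0.094],
  [[0.03,-0.028,-0.015],0,0.094],
  [[0.03,-0.028,-0.015],0,0.094],
  [[0.03,-0.028,-0.015],0,0.094],
  [[0.03,-0.028,-0.015],0,0.08],
  [[0.03,-0.028,-0.015],0,0.06],
], squeeze=12)

```text
clock: 0.9
tcp_pos: [0.3337, -0.3561, 0.3476]
ee_rot: [-180.0, 0.0, 13.5]
force: [0.4, -0.8, -0.7]
gripper_width: 0.0815
```

drive_tool([
  [[0.03,-0.028,0],0,0.06],
  [[0.03,-0.028,0],0,0.06],
  [[0.03,-0.028,0],0,0.06],
  [[0.03,-0.028,0],0,0.06],
  [[0.03,-0.028,0],0,0.06],
  [[0.03,-0.028,0],0,0.06],
  [[0.03,-0.028,0],0,0.06],
  [[0.03,-0.028,0],0,0.06],
])

```text
clock: 1.7
tcp_pos: [0.5145, -0.082, 0.3471]
ee_rot: [-180.0, 0.0, 13.6]
force: [0.2, -0.3, 0.1]
gripper_width: 0.0603
```

drive_tool([
  [[0.025,-0.024,0],0,0.06],
  [[0.025,-0.024,0],0,0.06],
  [[0.025,-0.024,0],0,0.06],
  [[0.025,-0.024,0],0,0.06],
  [[0,0,0],0,0.06],
  [[0,0,0],0,0.06],
])

```text
clock: 2.3
tcp_pos: [0.5885, 0.0333, 0.3467]
ee_rot: [-180.0, 0.1, 13.6]
force: [0.8, 0.7, 0.2]
gripper_width: 0.0605
```

```bash
python3 - <<'E'
from rig import robot
import cv2,pickle
s=robot.observe();c=robot.capture("wrist")
pickle.dump((s,c),open("w.pkl","wb"));cv2.imwrite("pics/w1.png",c["image"][:,:,::-1])
print(s["clock"],s["tcp_pos"],s["ee_rot"],s["force"],c["fov_y"],c["cx"],c["cy"],c["tool_from_camera"])
E
```

```text
2.3 [0.58846168 0.0333256  0.34672107] [-1.79988793e+02  8.60278289e-02  1.36340257e+01] [0.75564708 0.69366751 0.19037386] 59.75360160702444 325.5897576375768 198.005960391598 [[ 1.05320497e-03 -9.67815340e-01 -2.51659209e-01  7.15644140e-02]
 [ 9.99999423e-01  1.07199493e-03  6.24305658e-05  1.38070004e-03]
 [ 2.09356136e-04 -2.51659130e-01  9.67815912e-01 -1.59522982e-01]
 [ 0.00000000e+00  0.00000000e+00  0.00000000e+00  1.00000000e+00]]
```

View pics/w1.png

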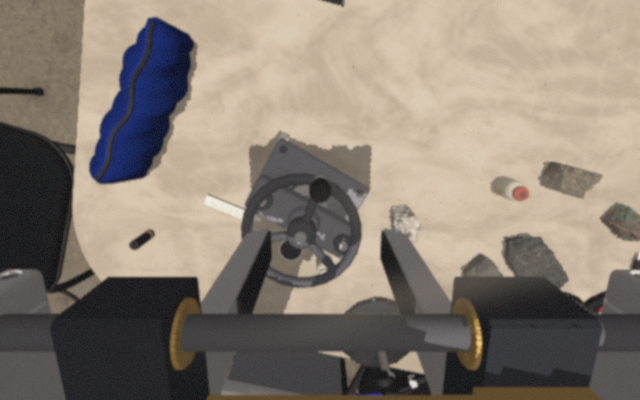

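The wrist view shows the wheel ring centred at about (300,230), the hub at (303,233) and the handle top at (320,189), all clear of the fingers.

```bash
python3 - <<'E'
import numpy as np,pickle
from scipy.spatial.transform import Rotation as Ro
s,c=pickle.load(open("w.pkl","rb"))
T=np.eye(4);T[:3,:3]=Ro.from_euler("xyz",s["ee_rot"],degrees=True).as_matrix();T[:3,3]=s["tcp_pos"]
M=T@np.array(c["tool_from_camera"]);f=200/np.tan(np.radians(c["fov_y"]/2))
def g(u,v,z):
    d=M[:3,:3]@[(u-c["cx"])/f,(v-c["cy"])/f,1];o=M[:3,3];return o+d*(z-o[2])/d[2]
print(g(300.5,230,.176),g(303,233,.188),g(320,189,.22))
E
```

```text
[0.5363842  0.04518039 0.176     ] [0.53839206 0.04228336 0.188     ] [0.59232853 0.03771158 0.22      ]
```

drive_tool([
  [[0.003,-0.003,0.03],0,0.06],
  [[0,0,0.03],0,0.06],
  [[0,0,0.03],0,0.06],
  [[0,0,0.025],0,0.06],
  [[0,0,0.015],0,0.06],
  [[0,0,0.006],0,0.06],
  [[0,0,0],0,0.04],
  [[0,0,0],0,0.03],
])

```text
clock: 3.15
tcp_pos: [0.5917, 0.0362, 0.213]
ee_rot: [179.9, -0.1, 13.5]
force: [0.2, -0.7, 0.2]
gripper_width: 0.0471
```

drive_tool([
  [[0,0,0],0,0.0],
  [[0,0,0],0,0.0],
  [[0,0,0],0,0.0],
  [[0,0,0],0,0.0],
  [[0,0,0],0,0.0],
], squeeze=12)

```text
clock: 3.65
tcp_pos: [0.591, 0.0371, 0.212]
ee_rot: [-180.0, -0.0, 13.6]
force: [-1.8, 2.8, 2.0]
gripper_width: 0.0188
```

```bash
cat > arc.py <<'E'
import numpy as np,sys
# tool-frame angle phi = 13.6 - world angle; CW increases phi
def arc(p0,step,n,r=.055):
    p=np.radians(p0+step*np.arange(n+1));P=np.round(r*np.c_[np.cos(p),np.sin(p)],3)
    return np.round(np.diff(P,axis=0),3).tolist()
if __name__=="__main__":
    p0,step,n,k=map(float,sys.argv[1:5])
    for i in range(int(k)): print(p0+i*n*step,arc(p0+i*n*step,step,int(n)))
E
python3 arc.py 20.6 11.25 8 4
```

```text
20.6 [[-0.004, 0.01], [-0.007, 0.009], [-0.008, 0.007], [-0.009, 0.005], [-0.01, 0.004], [-0.011, 0.001], [-0.011, -0.001], [-0.01, -0.003]]
110.6 [[-0.01, -0.004], [-0.009, -0.007], [-0.007, -0.008], [-0.005, -0.009], [-0.004, -0.01], [-0.001, -0.011], [0.001, -0.011], [0.003, -0.01]]
200.6 [[0.004, -0.01], [0.007, -0.009], [0.008, -0.007], [0.009, -0.005], [0.01, -0.004], [0.011, -0.001], [0.011, 0.001], [0.01, 0.003]]
290.6 [[0.01, 0.004], [0.009, 0.007], [0.007, 0.008], [0.005, 0.009], [0.004, 0.01], [0.001, 0.011], [-0.001, 0.011], [-0.003, 0.01]]
```

drive_tool([
  [[-0.004,0.01,0],0,0],
  [[-0.007,0.009,0],0,0],
  [[-0.008,0.007,0],0,0],
  [[-0.009,0.005,0],0,0],
  [[-0.01,0.004,0],0,0],
  [[-0.011,0.001,0],0,0],
  [[-0.011,-0.001,0],0,0],
  [[-0.01,-0.003,0],0,0],
])

```text
clock: 4.45
tcp_pos: [0.5307, -0.0092, 0.2119]
ee_rot: [-179.8, -0.2, 13.5]
force: [4.6, 9.2, 0.3]
gripper_width: 0.0186
```

drive_tool([
  [[-0.01,-0.004,0],0,0],
  [[-0.009,-0.007,0],0,0],
  [[-0.007,-0.008,0],0,0],
  [[-0.005,-0.009,0],0,0],
  [[-0.004,-0.01,0],0,0],
  [[-0.001,-0.011,0],0,0],
  [[0.001,-0.011,0],0,0],
  [[0.003,-0.01,0],0,0],
])

```text
clock: 5.25
tcp_pos: [0.4818, 0.0497, 0.2119]
ee_rot: [180.0, 0.2, 13.6]
force: [-6.3, -1.7, 7.0]
gripper_width: 0.019
```

drive_tool([
  [[0.004,-0.01,0],0,0],
  [[0.007,-0.009,0],0,0],
  [[0.008,-0.007,0],0,0],
  [[0.009,-0.005,0],0,0],
  [[0.01,-0.004,0],0,0],
  [[0.011,-0.001,0],0,0],
  [[0.011,0.001,0],0,0],
  [[0.01,0.003,0],0,0],
])

```text
clock: 6.05
tcp_pos: [0.5435, 0.1003, 0.2121]
ee_rot: [-179.7, -0.0, 13.6]
force: [-1.6, 7.2, 5.3]
gripper_width: 0.0193
```

drive_tool([
  [[0.01,0.004,0],0,0],
  [[0.009,0.007,0],0,0],
  [[0.007,0.008,0],0,0],
  [[0.005,0.009,0],0,0],
  [[0.004,0.01,0],0,0],
  [[0.001,0.011,0],0,0],
  [[-0.001,0.011,0],0,0],
  [[-0.003,0.01,0],0,0],
])

```text
clock: 6.85
tcp_pos: [0.5909, 0.0355, 0.2118]
ee_rot: [-180.0, 0.1, 13.5]
force: [-1.8, 2.5, 5.3]
gripper_width: 0.0189
```

```bash
python3 arc.py 20.6 4 8 12
```

```text
20.6 [[-0.001, 0.004], [-0.002, 0.003], [-0.002, 0.004], [-0.002, 0.003], [-0.002, 0.003], [-0.003, 0.003], [-0.003, 0.002], [-0.003, 0.003]]
52.6 [[-0.003, 0.002], [-0.003, 0.002], [-0.003, 0.002], [-0.004, 0.001], [-0.004, 0.001], [-0.003, 0.002], [-0.004, 0.0], [-0.004, 0.001]]
84.6 [[-0.004, 0.0], [-0.003, 0.0], [-0.004, 0.0], [-0.004, -0.001], [-0.004, -0.001], [-0.004, -0.001], [-0.003, -0.001], [-0.004, -0.002]]
116.6 [[-0.003, -0.002], [-0.003, -0.002], [-0.003, -0.002], [-0.003, -0.003], [-0.003, -0.002], [-0.003, -0.003], [-0.002, -0.003], [-0.002, -0.003]]
148.6 [[-0.002, -0.004], [-0.001, -0.003], [-0.002, -0.004], [-0.001, -0.003], [-0.001, -0.004], [-0.001, -0.004], [0.0, -0.004], [0.0, -0.004]]
180.6 [[0.0, -0.003], [0.001, -0.004], [0.0, -0.004], [0.001, -0.004], [0.002, -0.003], [0.001, -0.004], [0.002, -0.003], [0.002, -0.004]]
212.6 [[0.002, -0.003], [0.002, -0.003], [0.003, -0.003], [0.003, -0.002], [0.003, -0.003], [0.003, -0.002], [0.003, -0.002], [0.003, -0.002]]
244.6 [[0.004, -0.001], [0.004, -0.001], [0.003, -0.002], [0.004, 0.0], [0.004, -0.001], [0.004, 0.0], [0.003, 0.0], [0.004, 0.0]]
276.6 [[0.004, 0.001], [0.004, 0.001], [0.004, 0.001], [0.003, 0.001], [0.004, 0.002], [0.003, 0.002], [0.003, 0.002], [0.003, 0.002]]
308.6 [[0.003, 0.003], [0.003, 0.002], [0.003, 0.003], [0.002, 0.003], [0.002, 0.003], [0.002, 0.004], [0.001, 0.003], [0.002, 0.004]]
340.6 [[0.001, 0.003], [0.001, 0.004], [0.001, 0.004], [0.0, 0.004], [0.0, 0.004], [0.0, 0.003], [-0.001, 0.004], [0.0, 0.004]]
372.6 [[-0.001, 0.004], [-0.002, 0.003], [-0.001, 0.004], [-0.002, 0.003], [-0.002, 0.004], [-0.002, 0.003], [-0.002, 0.003], [-0.003, 0.003]]
```

One turn is done. From here I'll take small steps and watch for the stop.

drive_tool([
  [[-0.001,0.004,0],0,0],
  [[-0.002,0.003,0],0,0],
  [[-0.002,0.004,0],0,0],
  [[-0.002,0.003,0],0,0],
  [[-0.002,0.003,0],0,0],
  [[-0.003,0.003,0],0,0],
  [[-0.003,0.002,0],0,0],
  [[-0.003,0.003,0],0,0],
])

```text
clock: 7.65
tcp_pos: [0.5779, 0.0086, 0.2115]
ee_rot: [-179.8, 0.2, 13.5]
force: [-4.4, 8.2, 8.0]
gripper_width: 0.0192
```

drive_tool([
  [[-0.003,0.002,0],0,0],
  [[-0.003,0.002,0],0,0],
  [[-0.003,0.002,0],0,0],
  [[-0.004,0.001,0],0,0],
  [[-0.004,0.001,0],0,0],
  [[-0.003,0.002,0],0,0],
  [[-0.004,0.0,0],0,0],
  [[-0.004,0.001,0],0,0],
])

```text
clock: 8.45
tcp_pos: [0.552, -0.0069, 0.2106]
ee_rot: [-179.6, 0.4, 13.6]
force: [-0.3, 0.2, -0.2]
gripper_width: 0.009
```

The gripper closed to 9 mm, so it has lost the handle. Either this is the stop or it slipped. I'll open the jaws and look.

drive_tool([
  [[0,0,0],0,0.06],
  [[0,0,0],0,0.06],
  [[0,0,-0.03],0,0.06],
  [[0,0,-0.04],0,0.06],
  [[0,0,-0.04],0,0.06],
  [[0,0,-0.02],0,0.06],
  [[0,0,0],0,0.06],
  [[0,0,0],0,0.06],
])

```text
clock: 9.25
tcp_pos: [0.5544, -0.0097, 0.3402]
ee_rot: [-180.0, 0.1, 13.5]
force: [0.4, -0.6, -0.2]
gripper_width: 0.0603
```

```bash
python3 - <<'E'
from rig import robot
import cv2,pickle
s=robot.observe();c=robot.capture("wrist")
pickle.dump((s,c),open("w.pkl","wb"));cv2.imwrite("pics/w2.png",c["image"][:,:,::-1])
print(s["clock"],s["tcp_pos"],s["ee_rot"],s["force"])
E
```

```text
9.25 [ 0.55439354 -0.00965172  0.34018454] [-1.79992415e+02  8.32674058e-02  1.35302740e+01] [ 0.35047922 -0.64061    -0.21824559]
```

View pics/w2.png

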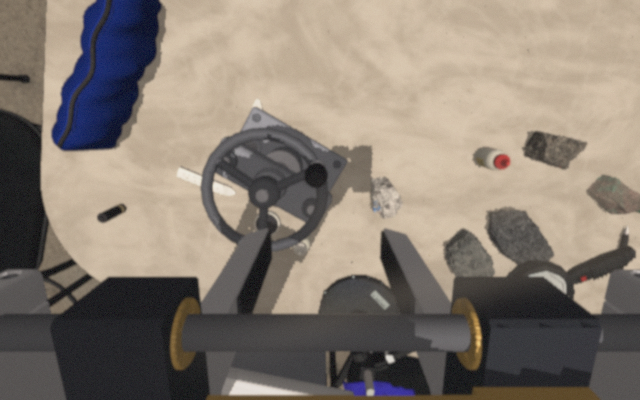

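The handle top is at (316,175) and the hub at (264,194).

```bash
cat > wr.py <<'E'
import numpy as np,pickle
from scipy.spatial.transform import Rotation as Ro
def g(u,v,z):
    s,c=pickle.load(open("w.pkl","rb"))
    T=np.eye(4);T[:3,:3]=Ro.from_euler("xyz",s["ee_rot"],degrees=True).as_matrix();T[:3,3]=s["tcp_pos"]
    M=T@np.array(c["tool_from_camera"]);f=200/np.tan(np.radians(c["fov_y"]/2))
    d=M[:3,:3]@[(u-c["cx"])/f,(v-c["cy"])/f,1];o=M[:3,3];return o+d*(z-o[2])/d[2]
E
python3 - <<'E'
from wr import *
h=g(316,175,.22);print(h,g(264,194,.188),g(265.5,189.5,.176)); d=h[:2]-[.5367,.0445];print(np.degrees(np.arctan2(d[1],d[0])),np.hypot(*d))
E
```

```text
[0.57043801 0.00085464 0.22      ] [0.53563364 0.04285115 0.188     ] [0.53689721 0.04373438 0.176     ]
-52.295858414497395 0.0551649402428056
```

The handle stands at −52°, about 405° from the start. I can't tell yet whether that is the stop or a slip. I'll regrip with the jaws along the tangent and push positively.

drive_tool([
  [[0.018,-0.006,0],-0.1426,0.06],
  [[0,0,0],-0.1426,0.06],
  [[0,0,0],-0.1426,0.06],
  [[0,0,0],-0.1426,0.06],
  [[0,0,0],-0.1426,0.06],
  [[0,0,0],-0.1426,0.06],
  [[0,0,0],-0.1426,0.06],
  [[0,0,0],-0.1426,0.06],
])

```text
clock: 10.1
tcp_pos: [0.5699, 0.0009, 0.3385]
ee_rot: [-179.7, 0.0, 79.3]
force: [0.6, -0.4, -0.6]
gripper_width: 0.0603
```

drive_tool([
  [[0,0,0],-0.1426,0.06],
  [[0,0,0],-0.1426,0.06],
  [[0,0,0],-0.1426,0.06],
  [[0,0,0],-0.1426,0.06],
  [[0,0,0],-0.1426,0.06],
  [[0,0,0],-0.1426,0.06],
  [[0,0,0],0,0.06],
  [[0,0,0],0,0.06],
])

```text
clock: 10.9
tcp_pos: [0.5702, 0.0009, 0.3396]
ee_rot: [-179.9, -0.1, 127.8]
force: [-0.6, 0.4, 0.3]
gripper_width: 0.0601
```

drive_tool([
  [[0,0,0.03],0,0.06],
  [[0,0,0.03],0,0.06],
  [[0,0,0.03],0,0.06],
  [[0,0,0.025],0,0.06],
  [[0,0,0.013],0,0.06],
  [[0,0,0],0,0.06],
  [[0,0,0],0,0.03],
  [[0,0,0],0,0.02],
])

```text
clock: 11.7
tcp_pos: [0.5717, 0.0007, 0.2153]
ee_rot: [179.9, 0.1, 127.9]
force: [-0.0, 0.2, 0.4]
gripper_width: 0.0476
```

drive_tool([
  [[0,0,0],0,0.0],
  [[0,0,0],0,0.0],
  [[0,0,0],0,0.0],
  [[0,0,0],0,0.0],
  [[0,0,0],0,0.0],
], squeeze=20)

```text
clock: 12.2
tcp_pos: [0.571, 0.0009, 0.2138]
ee_rot: [180.0, 0.0, 128.0]
force: [0.6, 0.6, 1.1]
gripper_width: 0.019
```

drive_tool([
  [[0,-0.002,0],0,0],
  [[0,-0.002,0],0,0],
  [[0,-0.002,0],0,0],
  [[0.001,-0.002,0],0,0],
  [[0,-0.002,0],0,0],
  [[0,0,0],0,0],
])

```text
clock: 12.8
tcp_pos: [0.5661, -0.0021, 0.2143]
ee_rot: [179.2, 0.2, 127.9]
force: [17.4, 10.7, -5.4]
gripper_width: 0.0188
```

drive_tool([
  [[0,-0.002,0],0,0],
  [[0,-0.002,0],0,0],
  [[0,-0.001,0],0,0],
  [[0,0,0],0,0],
  [[0,0,0],0,0],
])

```text
clock: 13.3
tcp_pos: [0.565, -0.0027, 0.2147]
ee_rot: [178.6, 0.3, 127.9]
force: [29.5, 19.8, -10.4]
gripper_width: 0.0191
```

The force rose from 20 to 35 N while the handle moved only about 1 mm, so this is the firm stop, with the handle at about −57°. I'll relax the push, then follow the arc 90° counter-clockwise.

drive_tool([
  [[0,0.005,0],0,0],
  [[0,0.005,0],0,0],
  [[0,0.008,0],-0.1426,0],
  [[0,0.008,0],-0.1426,0],
  [[0,0.008,0],-0.1426,0],
  [[0,0.008,0],-0.1426,0],
  [[0,0.008,0],-0.1426,0],
  [[0,0,0],0,0],
])

```text
clock: 14.1
tcp_pos: [0.5902, 0.0299, 0.2142]
ee_rot: [-179.9, 0.2, 168.8]
force: [4.5, -1.3, 1.5]
gripper_width: 0.0185
```

drive_tool([
  [[0,0.008,0],-0.1426,0],
  [[0,0.008,0],-0.1426,0],
  [[0,0.008,0],-0.1426,0],
  [[0,0.008,0],-0.1426,0],
  [[0,0.008,0],-0.1426,0],
  [[0,0.008,0],-0.1426,0],
  [[0,0,0],0,0],
  [[0,0,0],0,0],
])

```text
clock: 14.9
tcp_pos: [0.5827, 0.0776, 0.2143]
ee_rot: [-180.0, 0.3, -142.4]
force: [4.8, 4.3, 0.5]
gripper_width: 0.0186
```

drive_tool([
  [[0,0,0],0,0.06],
  [[0,0,0],0,0.06],
  [[0,0,0],0,0.06],
  [[0,0,-0.03],0,0.06],
  [[0,0,-0.04],0,0.06],
  [[0,0,-0.04],0,0.06],
  [[0,0,-0.02],0,0.06],
  [[0,0,0],0,0.06],
])

```text
clock: 15.7
tcp_pos: [0.5827, 0.0761, 0.3473]
ee_rot: [-179.8, 0.3, -142.2]
force: [0.4, -0.0, -0.6]
gripper_width: 0.0599
```

```bash
python3 - <<'E'
from rig import robot
import cv2,pickle
s=robot.observe();c=robot.capture("wrist")
pickle.dump((s,c),open("w.pkl","wb"));cv2.imwrite("pics/w3.png",c["image"][:,:,::-1])
print(s["clock"],s["tcp_pos"],s["ee_rot"],s["force"])
E
```

```text
15.7 [0.58273437 0.07612504 0.34732779] [-179.75087229    0.2673842  -142.22586615] [ 0.38699823 -0.04224864 -0.64840663]
```

View pics/w3.png

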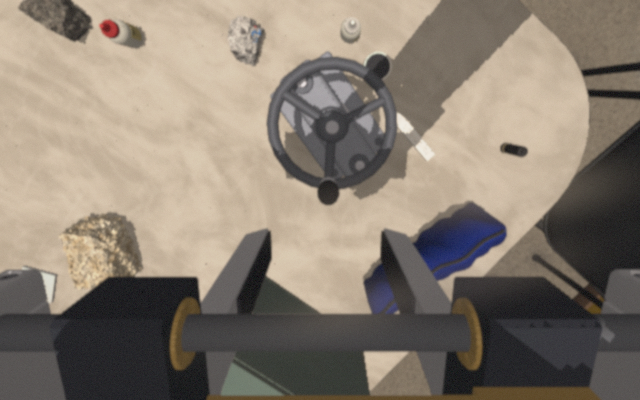

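The handle top is at (328,191) and the hub at (332,126). The other black disc, at (377,66), is the round object lying beside the press. The bystanders are in place.

```bash
python3 - <<'E'
from wr import *
h=g(328,191,.22);print(h,g(377,66,.05)); d=h[:2]-[.5367,.0445];a=np.degrees(np.arctan2(d[1],d[0]));print(a,"backoff",a+57,np.hypot(*d))
from rig import robot
s=robot.observe();print(s["force"],s["qd"]);robot.hand_in()
E
```

```text
[0.57772735 0.07338434 0.22      ] [0.44813083 0.04943162 0.05      ]
35.146558629762026 backoff 92.14655862976203 0.05017517302441879
[ 0.42692256  0.36975653 -0.29542895] [ 0.11162041  1.64616774  3.40069593  0.0289779  -0.25948858 -0.08228977]
the job is handed in; nothing more can be done
```

I wound the handwheel clockwise to its stop, backed it off about a quarter turn, let go and raised the arm clear. The job is handed in at about 16 s on the clock; no verdict was reported.

- **Slip on the way:** after about 1⅛ turns the first grip lost the handle. I regripped with the jaws along the direction of travel.
- **Stop:** pushing on, the force rose from 20 to 35 N while the handle moved only about 1 mm. I took that as the stop, with the handle at about −57°. I did not measure the pad height, so both the stop and the back-off rest on handle angles.
- **Back-off:** the last wrist picture puts the handle at about +35°, or 92° back from the stop. The arm's own reading before release gave about 93°. In that picture the handle's measured radius was 50 mm instead of 55 mm, so those angles may be a few degrees out, against the 36° allowed.
- **Bystanders:** the ones in view in the last picture looked undisturbed; I did not measure their positions. The wrist force was near zero at hand-in.

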